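Brace the rotary stage with the rod, then unscrew the sample jar

ROBOT

A 6-joint arm with a two-finger parallel gripper is mounted at the origin on the work surface. World frame = base frame: x ahead of the robot, y to its left, z up, the work surface at z = 0. Lengths are in mm, angles in degrees, forces in N, time in s.
With the tool pointing down it reaches from about 300 to 850 mm from the base axis. Payload 4.2 kg.
Tool frame: the origin (TCP) lies at the very end of the fingers, on their centre line; the grasp point (between the pads) lies 19 mm behind it (env.grasp_offset is the distance from the TCP to the grasp point, in mm); z points along the fingers, y is the line along which they close (so a half turn about z gives the same grasp; the last joint's range is limited). The gripper opens to 91 mm and grips with 3 to 60 N. Pads are 32 mm wide; open, the fingers measure 118 mm over their backs; the gripper's body (76 mm by 178 mm) begins 60 mm behind the grasp point.
Start: joints at [-74.771, 18.312, 89.639, -0, 72.044, -1.146], TCP at [162.111, -551.695, 175.676] pointing down, gripper open.
Joint ranges: [-177.97, 177.97], [-48.28, 115.42], [12.27, 149.76], [-77.06, 257.06], [2.81, 150.46], [-146.56, 146.56]. Speed limits (degrees/s): [147.25, 147.25, 180, 180, 180, 180].

INTERFACE

Orientations are given as [roll, pitch, yaw] about the fixed x, y, z axes, in that order (R = Rz(yaw) Ry(pitch) Rx(roll)).
In Python, from workcell import env gives the robot as it stands. The module is installed in compiled form; this text tells all that it offers.
- The arm moves only by the tool send_rows, never from a script. Its argument "motion" is a list of rows, each an object of numbers: "tx", "ty", "tz": the shift along the tool's x, y, z in units of 500 mm (1.0 is 500 mm); "rx", "ry", "rz": the turn, a rotation vector about the tool's x, y, z in units of 30 degrees (1.0 is 30 degrees); "gripper": the closure, from -1 (fully open) to 1 (shut). In form: [{"tx": .., "ty": .., "tz": .., "rx": .., "ry": .., "rz": .., "gripper": ..}, ...]. A call has 1 to 12 rows; each row shifts and turns the commanded pose from where the row before left it, along the tool's axes as they then stand; what a row does not reach is not made up. A row lasts 1/8 s, in which the tool goes at most 62.5 mm and 10.7 degrees, less where a joint would pass 70% of its speed; a pose out of reach is approached as far as the arm can. A call with a number of a shift or a turn outside -1 to 1 is refused whole. A call with a gripper value outside its range is refused whole. The fingers move at their own pace and stop on an object; "grip_force" is the grip in N (left out, the last holds). Time passes only in rows, so rows that do not move let the fingers close. It gives the time, the measured TCP pose, the force, the opening and the grip force at its end, in the units of the state.
- env.state(): the state, without advancing time (a new reading comes with each control period).
- env.grab_frame(name): name is "scene" or "top"; returns a dict with "frame" (420x560x3 uint8, red, green, blue), "vertical_fov" (degrees; the focal length in pixels is half the picture's height over the tangent of half this angle, whatever the lens; pixels are square), "cx", "cy" (the principal point, pixels), "rvec" (rotation vector, rad) and "tvec" (3), from world to camera coordinates, as OpenCV has them. Camera axes: x right, y down, z forward; pixel columns grow to the right and rows downward; lengths in mm; the calibration is good to about 2 mm. A picture is of the moment at which its call begins. There is no depth.
- env.job_done(): hands the job in; it is judged then, once.
The state is a dict: "time_s": time; "qpos": joint angles; "qvel": joint speeds; "effort": joint torques, N m; "ee_pos": TCP position; "ee_rot": TCP orientation; "force": force on the tool from outside, world axes, zero at the start; "torque": the same for the moment, N m; "gripper_width": finger opening in mm; "gripper_force": force on a finger pad.
Only numpy, scipy, OpenCV 4.12 (cv2) and the standard library are available. Lean on these libraries where they do the work, as an engineer would, in place of code of your own. Each camera call takes 0.05 s, during which the arm holds its last target. There are 200 camera calls.

TASK

Take the steel rod from its sloping rest, stand it upright and fully home in the holder cup on the stage's base plate, and let go of it: it braces the free-turning jar, whose side arm comes up against it. Then unscrew the jar's tight black cap anticlockwise until its threads let go, lift it straight up off the neck and finish while still holding it level in the gripper just above the jar's mouth, clear of it but not more than about 4 cm up. Leave the other things on the bench where they are.

Things in the scene. Friction and masses are not known exactly. Their poses are not given: they have to be found in the camera images.
- rod: plain steel rod, 14 mm diameter, 150 mm long, 180 g (may vary), both ends alike with small chamfers. Origin: centre of its lower end; z axis runs along the rod to its upper end. At the start it leans 35 degrees from vertical in a black trough, the upper end leaning over the rest's x axis; the trough covers the lower 78 mm of the rod, the upper 70 mm stands free all round.
- rod_mid (a point): the rod's centre, 75 mm from either end
- rest: fixed dark steel foot plate 120 x 70 x 10 mm with the sloping black trough (30 mm wide) that holds the rod. Origin on the bench under the rod's lower end (which stands at height 22 mm); x axis points the way the rod's upper end leans, z up.
- cup_mouth (a point): centre of the mouth of the steel holder cup fixed to the base plate, 57 mm above the bench, z up. The cup is a round upright socket, 20 mm inside diameter, 31 mm outside, 40 mm deep; its axis is 95 mm from the jar's axis. The cup does not move. A rod fully home stands 110 mm out of it.
- jar: white jar, 60 mm diameter, clamped on a black disc that turns freely about the vertical axis on the fixed base plate (cannot be lifted). Origin on that axis, 12 mm above the bench, z up; shoulder 98 mm and top of neck 130 mm above it. Nothing but a rod in the cup stops it turning. A dark collar, 72 mm diameter, 50 to 68 mm above the origin, carries the side arm.
- jar_mouth (a point): centre of the top of the jar's neck (32 mm diameter, thread to 42 mm), 142 mm above the bench, on the turning axis
- cap: ribbed black screw cap, 56 mm outside diameter, 28 mm high, about 60 g. Origin: centre of the lower edge of its skirt, z up; screwed on, the origin is about 20 mm below jar_mouth and the cap's top 150 mm above the bench. A spring seal inside pushes it up with 12 to 17 N, so turning takes about 0.1 to 0.4 N m; let go half way, it stays put.
- cap_lug (a point): point on the cap, 20 mm from its axis along its x axis, 4 mm above its lower edge. Yaw of cap minus yaw of jar: -1.95 to -1.70 rad at the start; unscrewing is anticlockwise seen from above, rising about 1.4 mm per rad; the threads let go at about 0 and a stop is felt at about +0.35; the cap can then be lifted straight off.
- dish: bystander: small white dish, 70 mm across, 18 mm high; origin at the centre of its underside
- lens_ring: bystander: black ring 54 mm across, 14 mm high; origin at the centre of its underside
- spray: bystander: white bottle 48 mm across, 130 mm high; origin at the centre of its underside
- spare_jar: bystander: closed jar 60 mm across, 85 mm high, standing on the bench; origin at the centre of its underside
- driver: bystander: screwdriver 170 mm long lying on the bench
- clamp: bystander: steel block 50 x 35 x 30 mm; origin at the centre of its underside
- stop_tip (a point): end of the jar's side arm (14 x 14 mm bar, 119 mm long from the jar's axis). It passes just over the cup. It starts about 0.33 rad clockwise (seen from above) of the cup; turning the jar anticlockwise by about 0.2 rad brings the arm up against a rod standing in the cup.
Mind the look-alikes: they are no part of the job. There is more than one size of the cap; the job needs the largest. Leave any pink look-alike of the part that bears cup_mouth alone.

How it is judged (in metres and radians):
On the way, in this order (a step that is already met when the one before it is completed fails the run):
1. the rod stands upright and home in the holder cup, let go, with the cap still on (z of rod_mid in the frame of cup_mouth between 0.025 and 0.042 m and horizontal distance between rod_mid and cup_mouth below 0.018 m and angle between the z axis of rod and the z axis of jar, either way round below 0.22 rad and contact force between rod and the fingers below 0.1 N and linear speed of rod below 0.02 m/s and z of cap in the frame of jar_mouth below -0.01 m and y of cap_lug in the frame of jar below -0.005 m), for 0.2 s.
2. the cap is unscrewed until its threads let go, still down on the neck (y of cap_lug in the frame of jar above -0.002 m and z of cap in the frame of jar_mouth below -0.008 m and horizontal distance between cap and jar_mouth below 0.01 m).
At the end, for the whole second after the job is handed in: The rod stands in the holder cup, within 0.22 rad of upright and home to within about 7 mm, untouched; the cap is held by the fingers alone, at rest and within 0.2 rad of level, its lower edge 2 to 50 mm above the jar's mouth and its centre within 20 mm of the jar's axis (z of rod_mid in the frame of cup_mouth between 0.025 and 0.042 m and horizontal distance between rod_mid and cup_mouth below 0.018 m and angle between the z axis of rod and the z axis of jar, either way round below 0.22 rad and contact force between rod and the fingers below 0.1 N and z of cap in the frame of jar_mouth between 0.002 and 0.05 m and horizontal distance between cap and jar_mouth below 0.02 m and angle between cap's own z axis and vertical below 0.2 rad and contact force between cap and the fingers above 1 N and contact force between each of cap, the fingers and jar below 0.05 N and linear speed of cap below 0.03 m/s); the arm keeps its last pose, push and grip.
It fails at once if a bystander is moved more than 30 mm (distance of any of dish, lens_ring, spray, spare_jar, driver, clamp from where it was at the start of the episode above 0.03 m).
It also fails if it takes over 58 s, if anything falls off the work surface, if the arm or the gripper's body presses on something with over 40 N, if the wrist force passes 120 N, or if a joint passes its speed limit or range.

## Working session

There is one attempt and no reset: what is moved stays moved. The work goes in short steps, Python scripts to look and compute and a tool call to move; the robot and the scene stay as the last step left them, time stands still between calls to the robot, and variables do not carry over. Pictures are saved under pics/ and viewed, at most 10 in all, crops included, and the job is handed in when it is done.

Besides the shell and the picture viewer there is one more tool, called after "Emit:" as name(argument=value, ...), one argument or row to a line, values as JSON. send_rows: Moves the arm, as the interface text tells. Shifts and turns lie within -1 to 1; 1 stands for 500 mm of shift or 30 degrees of turn. Its arguments: {"type":"object","properties":{"motion":{"type":"array"},"grip_force":{"type":"number"}},"required":["motion"]}

```bash
mkdir -p pics
cat > h.py <<'E'
import numpy as np, cv2
from workcell import env
from scipy.spatial.transform import Rotation as R
def grab(n):
    f=env.grab_frame(n); im=f["frame"]; h=im.shape[0]
    fl=h/2/np.tan(np.radians(f["vertical_fov"])/2)
    K=np.array([[fl,0,f["cx"]],[0,fl,f["cy"]],[0,0,1.]])
    return im,K,cv2.Rodrigues(np.array(f["rvec"],float))[0],np.array(f["tvec"],float).ravel()
def ray(c,u,v):
    _,K,Rm,t=c; d=Rm.T@np.linalg.solve(K,[u,v,1.]); return -Rm.T@t,d/np.linalg.norm(d)
def atz(c,u,v,z):
    o,d=ray(c,u,v); return o+d*(z-o[2])/d[2]
def proj(c,P):
    _,K,Rm,t=c; q=(Rm@np.atleast_2d(P).T).T+t; q=q@K.T; return q[:,:2]/q[:,2:]
def tri(*cs):
    A=0;b=0
    for c,u,v in cs:
        o,d=ray(c,u,v);M=np.eye(3)-np.outer(d,d);A=A+M;b=b+M@o
    return np.linalg.solve(A,b)
E
python3 - <<'E'
from h import *
import pickle
D={}
for n in ("scene","top"):
    c=grab(n); D[n]=c
    cv2.imwrite(f"pics/{n}0.png",cv2.resize(c[0][...,::-1],(800,600),interpolation=cv2.INTER_CUBIC))
    print(n,c[1],(-c[2].T@c[3]).round(),c[2].round(3))
pickle.dump(D,open("d0.pkl","wb"))
print(env.state())
E
```

```text
scene [[507.24331545   0.         284.1749635 ]
 [  0.         507.24331545 207.48922787]
 [  0.           0.           1.        ]] [1396.   74.  886.] [[-0.155  0.988  0.018]
 [ 0.634  0.113 -0.765]
 [-0.758 -0.108 -0.643]]
top [[494.58114633   0.         277.03939456]
 [  0.         494.58114633 205.54609618]
 [  0.           0.           1.        ]] [ 240.  -55. 1168.] [[ 0.098 -0.995 -0.   ]
 [-0.971 -0.096 -0.218]
 [ 0.217  0.022 -0.976]]
{'time_s': 0.1, 'qpos': array([-7.47706829e+01,  1.83467798e+01,  8.96986776e+01,  5.43243565e-04,
        7.20441674e+01, -1.14637679e+00]), 'qvel': array([-0.05583798, -0.02797228, -0.2322595 ,  0.02205745, -0.05240232,
       -0.05884319]), 'effort': array([ 1.74507972e-03, -4.13332987e+01, -2.32509685e+01,  7.29566161e-02,
        4.22153051e-02, -5.31922581e-05]), 'ee_pos': array([ 161.97827697, -551.18384724,  174.921421  ]), 'ee_rot': array([-1.79910404e+02, -2.30951490e-03,  1.63755243e+01]), 'force': array([-0.67417699,  0.56938662,  0.02957922]), 'torque': array([-0.01599552, -0.00027575,  0.0175125 ]), 'gripper_force': 0.0, 'gripper_width': 91.27208116959778}
```

View pics/scene0.png

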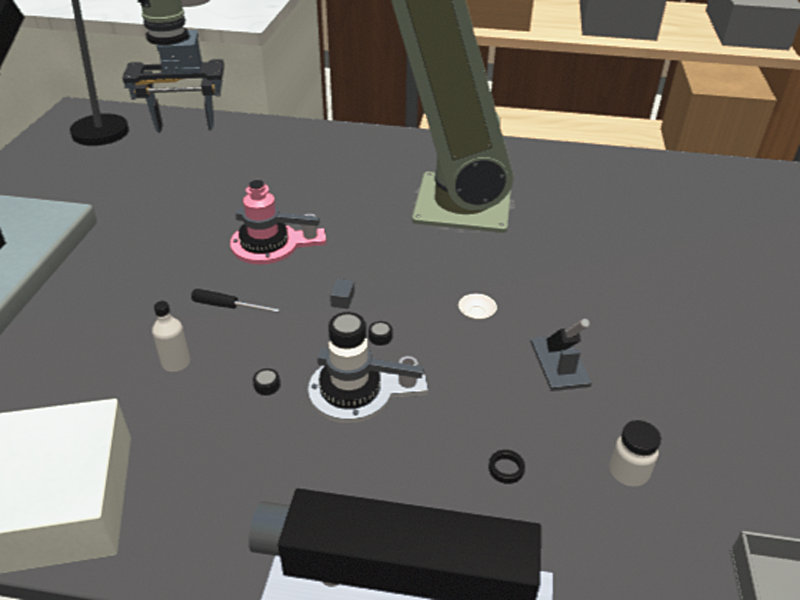

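View pics/top0.png

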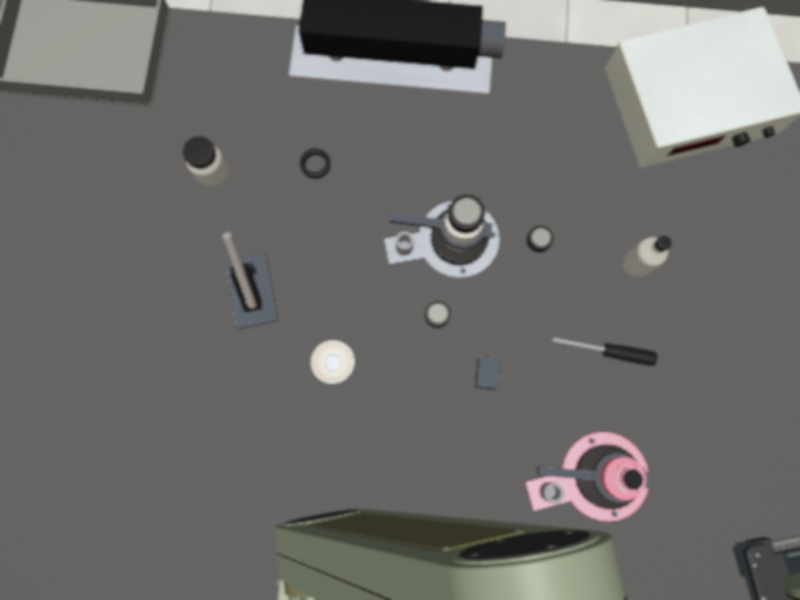

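The first scene picture shows the white jar with its cap at (347,328) and its cup at (408,370), and the rod at (575,330) in its rest.
Cap candidates in the top view are:
- (466,212), on the white jar
- (540,238), a small loose cap
- (437,314), a small loose cap
- the pink stage at (605,475), a look-alike

The largest cap, the one on the white jar on the grey plate, fits the description. I'll confirm it in an enlarged mosaic.

Run:
```python
from h import *
import pickle
D=pickle.load(open("d0.pkl","rb"))
def crop(n,u,v):
    im=D[n][0][v:v+75,u:u+100,::-1]; im=cv2.resize(im,(400,300),interpolation=cv2.INTER_CUBIC)
    im=cv2.convertScaleAbs(im,alpha=1.3,beta=15)
    for k in range(0,100,10):
        cv2.line(im,(k*4,0),(k*4,5 if k%50 else 12),(0,255,255),1)
        if k<75: cv2.line(im,(0,k*4),(5,k*4),(0,255,255),1)
    cv2.putText(im,f"{n} {u},{v}",(10,290),0,.4,(0,255,255),1); return im
cv2.imwrite("pics/m0.png",np.vstack([np.hstack([crop("top",265,130),crop("scene",208,215)]),np.hstack([crop("top",130,160),crop("scene",345,210)])]))
```

```text
(no output)
```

View pics/m0.png

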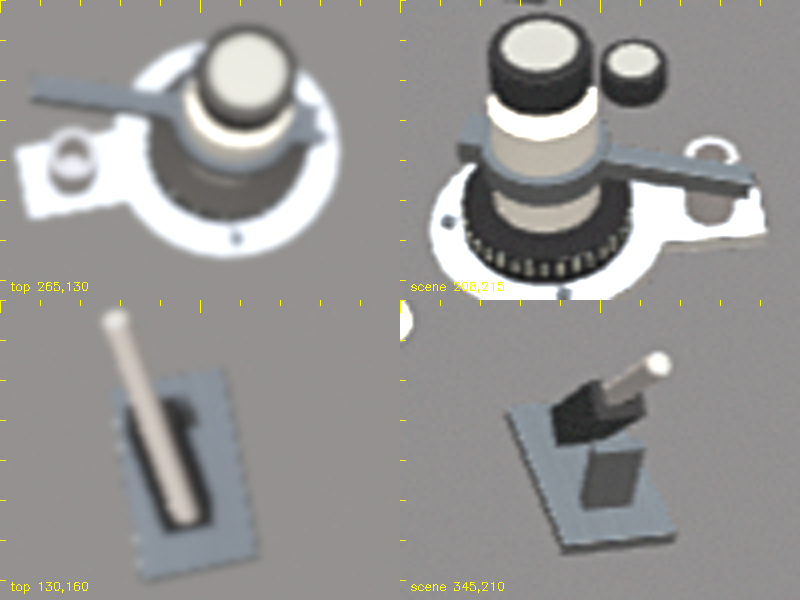

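The crop confirms the targets: large ribbed cap on the white jar, disc centre at top (326.7,148.7) and scene (243,226). Cup mouth is at top (283,168) and scene (286,253). The rod's upper end is at top (158.8,164.5) and scene (409.3,225.8).

```bash
cat > fit.py <<'E'
from h import *
import pickle
from scipy.optimize import least_squares
D=pickle.load(open("d0.pkl","rb"));T,S=D["top"],D["scene"]
t=lambda x,y,u=265,v=130:(u+x/4-.375,v+y/4-.375)
capT=t(247,75);capS=t(140,44,208,215);cupT=t(72.5,151);cupS=t(312,153,208,215)
rT=t(115,18,130,160);rS=t(257,63,345,210);lT=t(182,221,130,160)
print("cap tri",tri((T,*capT),(S,*capS)),atz(T,*capT,150),atz(S,*capS,150))
print("cup tri",tri((T,*cupT),(S,*cupS)),atz(T,*cupT,57),atz(S,*cupS,57))
print("rodtop tri",tri((T,*rT),(S,*rS)),atz(T,*rT,145),atz(S,*rS,145))
print("rodlow",atz(T,*lT,24))
cor=[t(a,b-300,130,160) for a,b in((112,383),(224,368),(259,557),(143,581))]
cs=[t(a-400,b-300,345,210) for a,b in((507,411),(562,545),(677,535))]
print("plate corners T",[atz(T,*c,10)[:2].round(1) for c in cor]);print("S",[atz(S,*c,10)[:2].round(1) for c in cs])
ends=[t(30,88),];print("arm tip T",atz(T,*t(32,88),80)[:2], "S",atz(S,*t(351,180,208,215),75)[:2])
E
python3 fit.py
```

```text
cap tri [ 603.58756454 -127.2400401   149.2217677 ] [ 603.15281908 -126.33424556  150.        ] [ 604.43549064 -127.89867688  150.        ]
cup tri [579.35836132 -35.40248357  58.05309862] [579.60450372 -34.76797356  57.        ] [578.3818754  -36.15939819  57.        ]
rodtop tri [533.70737395 230.3857292  144.49206914] [533.59487459 231.57327875 145.        ] [534.74189168 228.97332174 145.        ]
rodlow [448.38741948 207.36270276  24.        ]
plate corners T [array([531.4, 265.1]), array([547.4, 198.8]), array([433.8, 161.9]), array([412.7, 228.4])]
S [array([440.5, 162.1]), array([550.4, 196.9]), array([530.6, 264.1])]
arm tip T [608.03186324  -8.28290677] S [613.15986022  -9.25570592]
```

```bash
cat >> h.py <<'E'
d2r=np.radians
YR=17.3; L=np.array([451.6,204.8,22.]); d=np.array([np.sin(d2r(35))*np.cos(d2r(YR)),np.sin(d2r(35))*np.sin(d2r(YR)),np.cos(d2r(35))])
JAR=np.array([603.6,-127.2]); CUP=np.array([579.3,-35.4])
def down(yaw): return R.from_euler('xyz',[180,0,yaw],degrees=True)
def tilt(yaw,a=35): return down(yaw)*R.from_rotvec([0,-d2r(a),0])
def delta(p,Rt=None,s=None):
    s=s or env.state(); R0=R.from_euler('xyz',s["ee_rot"],degrees=True)
    v=R0.inv().apply(np.array(p)-s["ee_pos"]); n=np.linalg.norm(v)
    w=np.zeros(3)
    if Rt is not None: w=np.degrees((R0.inv()*Rt).as_rotvec())
    print("t units",(v/500).round(4),"mm",v.round(1),"rows>=",n/60,"| r units",(w/30).round(4),"rows>=",np.linalg.norm(w)/10)
E
python3 - <<'E'
from h import *
p=L+210*d; print(p,d)
delta([162,-551.5,300]); delta([p[0],p[1],300],down(YR),)
E
```

```text
[566.60194236 240.61911631 194.0219293 ] [0.5476283  0.17056722 0.81915204]
t units [-1.000e-04  2.000e-04 -2.502e-01] mm [-1.000e-01  1.000e-01 -1.251e+02] rows>= 2.0846496741330975 | r units [0. 0. 0.] rows>= 0.0
t units [ 1.2229 -1.2916 -0.2481] mm [ 611.4 -645.8 -124. ] rows>= 14.965858317120658 | r units [-0.003  -0.0001 -0.0308] rows>= 0.0928808244932768
```

Emit:
send_rows(
  motion=[
    {"tz": -0.083,"gripper": -1},
    {"tz": -0.083},
    {"tz": -0.082},
    {"tx": 0.0764,"ty": -0.0807},
    {"tx": 0.0764,"ty": -0.0807},
    {"tx": 0.0764,"ty": -0.0807},
    {"tx": 0.0764,"ty": -0.0807},
    {"tx": 0.0764,"ty": -0.0807},
    {"tx": 0.0764,"ty": -0.0807},
    {"tx": 0.0764,"ty": -0.0807},
    {"tx": 0.0764,"ty": -0.0807},
    {"tx": 0.0764,"ty": -0.0807},
  ],
  grip_force=30,
)

```text
invalid input at $.motion[0]: expected keys tx, ty, tz, rx, ry, rz, gripper
```

Emit:
send_rows(
  motion=[
    {"tx": 0.0764,"ty": -0.0807,"gripper": -1},
    {"tx": 0.0764,"ty": -0.0807},
    {"tx": 0.0764,"ty": -0.0807},
    {"tx": 0.0764,"ty": -0.0807},
    {"tx": 0.0764,"ty": -0.0807},
    {"tx": 0.0764,"ty": -0.0807},
    {"tx": 0.0764,"ty": -0.0807},
    {"tz": 0.05,"ry": -0.2917},
    {"ry": -0.2917},
    {"ry": -0.2917},
    {"ry": -0.2917},
    {"rz": -0.03},
  ],
)

```text
invalid input at $.motion[0]: expected keys tx, ty, tz, rx, ry, rz, gripper
```

Run:
```python
from h import *
s=env.state();print(s["qpos"].round(1),s["ee_pos"].round(1),s["ee_rot"].round(2),s["force"].round(1),s["time_s"],s["gripper_width"])
delta(L+190*d,tilt(YR))
```

```text
[-74.8  18.3  89.7   0.   72.   -1.1] [ 162.  -551.2  174.9] [-179.91   -0.     16.38] [-0.7  0.6  0. ] 0.1 91.27208116959778
t units [ 1.1999 -1.2909 -0.0034] mm [ 600.  -645.4   -1.7] rows>= 14.6869714023173 | r units [-0.0123 -1.1667 -0.0289] rows>= 3.501496752123379
```

All keys are needed in every row.

Emit:
send_rows(
  motion=[
    {"tx": 0,"ty": 0,"tz": -0.083,"rx": 0,"ry": 0,"rz": 0,"gripper": -1},
    {"tx": 0,"ty": 0,"tz": -0.083,"rx": 0,"ry": 0,"rz": 0,"gripper": -1},
    {"tx": 0,"ty": 0,"tz": -0.083,"rx": 0,"ry": 0,"rz": 0,"gripper": -1},
    {"tx": 0.0764,"ty": -0.0807,"tz": 0,"rx": 0,"ry": 0,"rz": 0,"gripper": -1},
    {"tx": 0.0764,"ty": -0.0807,"tz": 0,"rx": 0,"ry": 0,"rz": 0,"gripper": -1},
    {"tx": 0.0764,"ty": -0.0807,"tz": 0,"rx": 0,"ry": 0,"rz": 0,"gripper": -1},
    {"tx": 0.0764,"ty": -0.0807,"tz": 0,"rx": 0,"ry": 0,"rz": 0,"gripper": -1},
    {"tx": 0.0764,"ty": -0.0807,"tz": 0,"rx": 0,"ry": 0,"rz": 0,"gripper": -1},
    {"tx": 0.0764,"ty": -0.0807,"tz": 0,"rx": 0,"ry": 0,"rz": 0,"gripper": -1},
    {"tx": 0.0764,"ty": -0.0807,"tz": 0,"rx": 0,"ry": 0,"rz": 0,"gripper": -1},
    {"tx": 0.0764,"ty": -0.0807,"tz": 0,"rx": 0,"ry": 0,"rz": 0,"gripper": -1},
    {"tx": 0.0764,"ty": -0.0807,"tz": 0,"rx": 0,"ry": 0,"rz": 0,"gripper": -1},
  ],
  grip_force=30,
)

```text
time_s: 1.6
ee_pos: [389.9, -104.6, 300.0]
ee_rot: [180.0, 0.0, 16.4]
force: [0.6, 0.5, -0.1]
gripper_width: 91.0
gripper_force: 0.0
```

Emit:
send_rows(
  motion=[
    {"tx": 0.0764,"ty": -0.0807,"tz": 0,"rx": 0,"ry": 0,"rz": 0,"gripper": -1},
    {"tx": 0.0764,"ty": -0.0807,"tz": 0,"rx": 0,"ry": 0,"rz": 0,"gripper": -1},
    {"tx": 0.0764,"ty": -0.0807,"tz": 0,"rx": 0,"ry": 0,"rz": 0,"gripper": -1},
    {"tx": 0.0764,"ty": -0.0807,"tz": 0,"rx": 0,"ry": 0,"rz": 0,"gripper": -1},
    {"tx": 0.0764,"ty": -0.0807,"tz": 0,"rx": 0,"ry": 0,"rz": 0,"gripper": -1},
    {"tx": 0.0764,"ty": -0.0807,"tz": 0,"rx": 0,"ry": 0,"rz": 0,"gripper": -1},
    {"tx": 0.0764,"ty": -0.0807,"tz": 0,"rx": 0,"ry": 0,"rz": 0,"gripper": -1},
    {"tx": 0,"ty": 0,"tz": 0.05,"rx": 0,"ry": -0.2917,"rz": 0,"gripper": -1},
    {"tx": 0,"ty": 0,"tz": 0,"rx": 0,"ry": -0.2917,"rz": 0,"gripper": -1},
    {"tx": 0,"ty": 0,"tz": 0,"rx": 0,"ry": -0.2917,"rz": 0,"gripper": -1},
    {"tx": 0,"ty": 0,"tz": 0,"rx": 0,"ry": -0.2917,"rz": 0,"gripper": -1},
    {"tx": 0,"ty": 0,"tz": 0,"rx": 0,"ry": 0,"rz": 0,"gripper": -1},
  ],
)

```text
time_s: 3.1
ee_pos: [568.2, 240.4, 268.0]
ee_rot: [179.9, 35.5, 16.3]
force: [-0.2, -0.7, -0.5]
gripper_width: 91.3
gripper_force: 0.0
```

Run:
```python
from h import *
s=env.state();print(s["qpos"].round(1),s["ee_pos"].round(1),s["ee_rot"].round(2),s["force"].round(1),s["time_s"],s["gripper_width"])
delta(L+190*d,tilt(YR))
```

```text
[ 20.4  44.6  40.5   3.1 130.3  95.4] [568.2 240.4 268. ] [179.93  35.52  16.31] [-0.2 -0.7 -0.5] 3.1 91.25251484582563
t units [ 0.084  -0.0012  0.1621] mm [42.  -0.6 81. ] rows>= 1.5213723215198087 | r units [-0.0169  0.0175 -0.027 ] rows>= 0.10890342932556593
```

Emit:
send_rows(
  motion=[
    {"tx": 0.042,"ty": -0.0006,"tz": 0.081,"rx": -0.008,"ry": 0.009,"rz": -0.0135,"gripper": -1},
    {"tx": 0.042,"ty": -0.0006,"tz": 0.081,"rx": -0.008,"ry": 0.009,"rz": -0.0135,"gripper": -1},
    {"tx": 0,"ty": 0,"tz": 0,"rx": 0,"ry": 0,"rz": 0,"gripper": -1},
  ],
  grip_force=40,
)

```text
time_s: 3.48
ee_pos: [552.4, 236.5, 184.3]
ee_rot: [-180.0, 34.7, 17.4]
force: [-0.9, -0.5, 0.4]
gripper_width: 91.2
gripper_force: 0.0
```

Run:
```python
from h import *
import pickle
s=env.state();print(s["ee_pos"].round(1),s["ee_rot"].round(2),s["force"].round(1),s["time_s"])
delta(L+190*d,tilt(YR)); delta(L+96*d,tilt(YR))
T=grab("top");S=grab("scene")
a=[cv2.resize(c[0][v:v+90,u:u+60,::-1],(400,600),interpolation=cv2.INTER_CUBIC) for c,u,v in((T,130,150),(S,370,195))]
cv2.imwrite("pics/pre.png",cv2.convertScaleAbs(np.hstack(a),alpha=1.3,beta=15))
```

```text
[552.4 236.5 184.3] [-179.95   34.7    17.36] [-0.9 -0.5  0.4] 3.475
t units [0.013  0.0006 0.0071] mm [6.5 0.3 3.6] rows>= 0.1240179745264007 | r units [-0.0004 -0.0101  0.0016] rows>= 0.030793164958818363
t units [0.012  0.0006 0.1951] mm [ 6.   0.3 97.6] rows>= 1.6293105676310575 | r units [-0.0004 -0.0101  0.0016] rows>= 0.030793164958818363
```

View pics/pre.png

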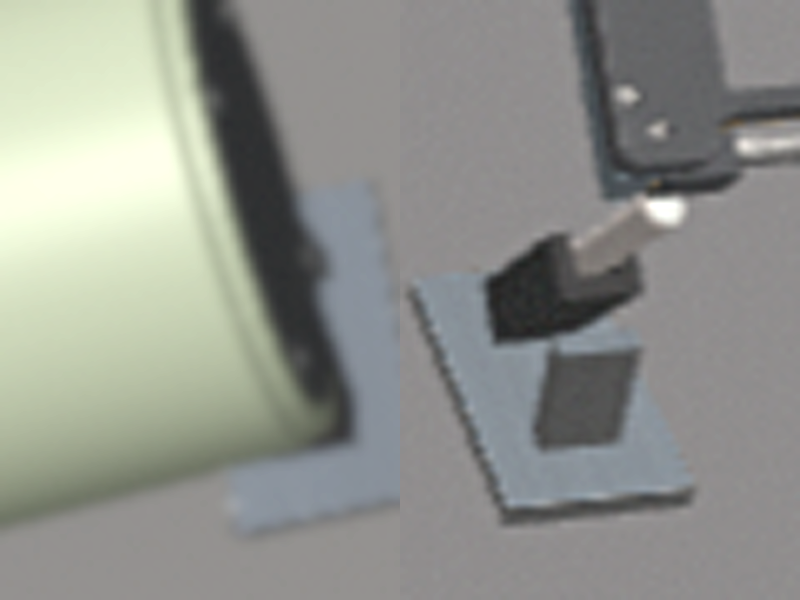

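The gripper body hides the rod in the top view. In the scene crop the rod end is at (668,210) with one finger behind it. I'll correct the remaining 6 mm and descend along the axis.

Run:
```python
from h import *
s=env.state();print(s["time_s"],s["qvel"].round(2));delta(L+96*d,tilt(YR))
```

```text
3.575 [-0.19 -0.28 -2.93 -0.03  0.01 -0.08]
t units [0.0095 0.0008 0.2039] mm [  4.8   0.4 102. ] rows>= 1.7014430922743677 | r units [-0.0017 -0.0262  0.0018] rows>= 0.07890255441556726
```

Emit:
send_rows(
  motion=[
    {"tx": 0.0095,"ty": 0.0006,"tz": 0.03,"rx": 0,"ry": -0.02,"rz": 0,"gripper": -1},
    {"tx": 0,"ty": 0,"tz": 0.043,"rx": 0,"ry": 0,"rz": 0,"gripper": -1},
    {"tx": 0,"ty": 0,"tz": 0.043,"rx": 0,"ry": 0,"rz": 0,"gripper": -1},
    {"tx": 0,"ty": 0,"tz": 0.043,"rx": 0,"ry": 0,"rz": 0,"gripper": -1},
    {"tx": 0,"ty": 0,"tz": 0.04,"rx": 0,"ry": 0,"rz": 0,"gripper": -1},
    {"tx": 0,"ty": 0,"tz": 0,"rx": 0,"ry": 0,"rz": 0,"gripper": -1},
    {"tx": 0,"ty": 0,"tz": 0,"rx": 0,"ry": 0,"rz": 0,"gripper": -1},
    {"tx": 0,"ty": 0,"tz": 0,"rx": 0,"ry": 0,"rz": 0,"gripper": -1},
  ],
)

```text
time_s: 4.58
ee_pos: [505.3, 221.6, 101.1]
ee_rot: [-179.9, 34.9, 17.4]
force: [0.4, -0.7, -0.2]
gripper_width: 91.2
gripper_force: 0.0
```

Run:
```python
from h import *
s=env.state();print(s["time_s"],s["qvel"].round(2),s["force"].round(1));delta(L+96*d,tilt(YR))
```

```text
4.575 [ 0.09  0.04  0.41  0.04 -0.18  0.05] [ 0.4 -0.7 -0.2]
t units [-0.0015  0.      0.0021] mm [-0.7  0.   1.1] rows>= 0.021766116295814233 | r units [-0.0017 -0.0025  0.0015] rows>= 0.010237899653067723
```

Good, on target. Close.

Emit:
send_rows(
  motion=[
    {"tx": 0,"ty": 0,"tz": 0,"rx": 0,"ry": 0,"rz": 0,"gripper": 1},
    {"tx": 0,"ty": 0,"tz": 0,"rx": 0,"ry": 0,"rz": 0,"gripper": 1},
    {"tx": 0,"ty": 0,"tz": 0,"rx": 0,"ry": 0,"rz": 0,"gripper": 1},
    {"tx": 0,"ty": 0,"tz": 0,"rx": 0,"ry": 0,"rz": 0,"gripper": 1},
    {"tx": 0,"ty": 0,"tz": 0,"rx": 0,"ry": 0,"rz": 0,"gripper": 1},
    {"tx": 0,"ty": 0,"tz": 0,"rx": 0,"ry": 0,"rz": 0,"gripper": 1},
    {"tx": 0,"ty": 0,"tz": 0,"rx": 0,"ry": 0,"rz": 0,"gripper": 1},
    {"tx": 0,"ty": 0,"tz": 0,"rx": 0,"ry": 0,"rz": 0,"gripper": 1},
  ],
  grip_force=40,
)

```text
time_s: 5.58
ee_pos: [504.3, 221.2, 100.4]
ee_rot: [-179.9, 35.1, 17.4]
force: [-0.8, 0.9, -0.3]
gripper_width: 13.8
gripper_force: 0.1
```

Run:
```python
from h import *
s=env.state();print(s["time_s"],s["force"].round(1),s["torque"].round(2),s["gripper_width"],s["gripper_force"],s["ee_pos"].round(1))
```

```text
5.575 [-0.8  0.9 -0.3] [ 0.17 -0.35  0.04] 13.79591922206771 0.10820414540773982 [504.3 221.2 100.4]
```

Emit:
send_rows(
  motion=[
    {"tx": 0,"ty": 0,"tz": 0,"rx": 0,"ry": 0,"rz": 0,"gripper": 1},
    {"tx": 0,"ty": 0,"tz": 0,"rx": 0,"ry": 0,"rz": 0,"gripper": 1},
    {"tx": 0,"ty": 0,"tz": -0.01,"rx": 0,"ry": 0,"rz": 0,"gripper": 1},
    {"tx": 0,"ty": 0,"tz": -0.02,"rx": 0,"ry": 0,"rz": 0,"gripper": 1},
    {"tx": 0,"ty": 0,"tz": -0.04,"rx": 0,"ry": 0,"rz": 0,"gripper": 1},
    {"tx": 0,"ty": 0,"tz": -0.05,"rx": 0,"ry": 0,"rz": 0,"gripper": 1},
    {"tx": 0,"ty": 0,"tz": -0.06,"rx": 0,"ry": 0,"rz": 0,"gripper": 1},
    {"tx": 0,"ty": 0,"tz": -0.06,"rx": 0,"ry": 0,"rz": 0,"gripper": 1},
    {"tx": 0,"ty": 0,"tz": -0.06,"rx": 0,"ry": 0,"rz": 0,"gripper": 1},
    {"tx": 0,"ty": 0,"tz": 0,"rx": 0,"ry": 0,"rz": 0,"gripper": 1},
    {"tx": 0,"ty": 0,"tz": 0,"rx": 0,"ry": 0,"rz": 0,"gripper": 1},
  ],
)

```text
time_s: 6.95
ee_pos: [586.3, 246.7, 222.4]
ee_rot: [-179.9, 35.1, 17.4]
force: [1.0, 0.5, -2.3]
gripper_width: 12.3
gripper_force: 40.0
```

Run:
```python
from h import *
s=env.state();print(s["time_s"],s["force"].round(1),s["torque"].round(2),s["gripper_width"],s["gripper_force"],s["ee_pos"].round(1),s["ee_rot"].round(2))
# cup approach: rod lower end at z=95 -> TCP 96 above it
delta(s["ee_pos"],down(YR))
```

```text
6.95 [ 1.   0.5 -2.3] [ 0.18 -0.59  0.03] 12.295273032110634 39.995641582645476 [586.3 246.7 222.4] [-179.93   35.13   17.35]
t units [0. 0. 0.] mm [0. 0. 0.] rows>= 0.0 | r units [-1.700e-03  1.171e+00  1.000e-03] rows>= 3.5130278473059144
```

Emit:
send_rows(
  motion=[
    {"tx": 0,"ty": 0,"tz": 0,"rx": 0,"ry": 0.2925,"rz": 0,"gripper": 1},
    {"tx": 0,"ty": 0,"tz": 0,"rx": 0,"ry": 0.2925,"rz": 0,"gripper": 1},
    {"tx": 0,"ty": 0,"tz": 0,"rx": 0,"ry": 0.2925,"rz": 0,"gripper": 1},
    {"tx": 0,"ty": 0,"tz": 0,"rx": 0,"ry": 0.2925,"rz": 0,"gripper": 1},
    {"tx": 0,"ty": 0,"tz": 0,"rx": 0,"ry": 0,"rz": 0,"gripper": 1},
    {"tx": 0,"ty": 0,"tz": 0,"rx": 0,"ry": 0,"rz": 0,"gripper": 1},
  ],
)

```text
time_s: 7.7
ee_pos: [586.7, 246.8, 223.1]
ee_rot: [-179.9, 0.0, 17.3]
force: [0.4, -0.1, -1.0]
gripper_width: 12.1
gripper_force: 40.0
```

Run:
```python
from h import *
s=env.state();print(s["time_s"],s["force"].round(1),s["torque"].round(2),s["ee_pos"].round(1),s["ee_rot"].round(2),s["qpos"].round(1))
delta([*CUP,222],down(YR))
```

```text
7.7 [ 0.4 -0.1 -1. ] [ 0.05 -0.04 -0.  ] [586.7 246.8 223.1] [-1.7994e+02  4.0000e-02  1.7310e+01] [21.7 22.7 76.1  0.1 81.2 94.4]
t units [-0.1822  0.5344  0.0017] mm [-91.1 267.2   0.9] rows>= 4.7051363880783335 | r units [-0.0021  0.0014  0.0005] rows>= 0.00758488980706158
```

Emit:
send_rows(
  motion=[
    {"tx": -0.0304,"ty": 0.089,"tz": 0,"rx": 0,"ry": 0,"rz": 0,"gripper": 1},
    {"tx": -0.0304,"ty": 0.089,"tz": 0,"rx": 0,"ry": 0,"rz": 0,"gripper": 1},
    {"tx": -0.0304,"ty": 0.089,"tz": 0,"rx": 0,"ry": 0,"rz": 0,"gripper": 1},
    {"tx": -0.0304,"ty": 0.089,"tz": 0,"rx": 0,"ry": 0,"rz": 0,"gripper": 1},
    {"tx": -0.0304,"ty": 0.089,"tz": 0,"rx": 0,"ry": 0,"rz": 0,"gripper": 1},
    {"tx": -0.0304,"ty": 0.089,"tz": 0,"rx": 0,"ry": 0,"rz": 0,"gripper": 1},
    {"tx": 0,"ty": 0,"tz": 0,"rx": 0,"ry": 0,"rz": 0,"gripper": 1},
    {"tx": 0,"ty": 0,"tz": 0,"rx": 0,"ry": 0,"rz": 0,"gripper": 1},
    {"tx": 0,"ty": 0,"tz": 0,"rx": 0,"ry": 0,"rz": 0,"gripper": 1},
  ],
)

```text
time_s: 8.82
ee_pos: [579.7, -34.3, 222.4]
ee_rot: [-179.9, 0.0, 17.4]
force: [-0.0, -0.5, -2.3]
gripper_width: 12.5
gripper_force: 40.0
```

Run:
```python
from h import *
import pickle
s=env.state();print(s["time_s"],s["force"].round(1),s["ee_pos"].round(1),s["ee_rot"].round(2))
delta([*CUP,222],down(YR))
T=grab("top");S=grab("scene"); pickle.dump((T,S),open("d1.pkl","wb"))
tcp=s["ee_pos"]
print("pred rod low S",proj(S,[tcp[0],tcp[1],tcp[2]-96]),"cup S",proj(S,[*CUP,57]),"T low",proj(T,[tcp[0],tcp[1],tcp[2]-96]),"cup",proj(T,[*CUP,57]))
a=[cv2.resize(c[0][v:v+75,u:u+50,::-1],(400,600),interpolation=cv2.INTER_CUBIC) for c,u,v in((T,255,125),(S,260,195))]
cv2.imwrite("pics/cup.png",cv2.convertScaleAbs(np.hstack(a),alpha=1.3,beta=15))
```

```text
8.825 [-0.  -0.5 -2.3] [579.7 -34.3 222.4] [-179.9     0.     17.39]
t units [-0.0014  0.0019  0.0009] mm [-0.7  1.   0.4] rows>= 0.020970355529720763 | r units [-0.0033  0.      0.0029] rows>= 0.013256474759927719
pred rod low S [[286.98673238 231.10461164]] cup S [[285.89068835 253.19627789]] T low [[282.87492855 158.0864022 ]] cup [[283.00622568 167.52459772]]
```

View pics/cup.png

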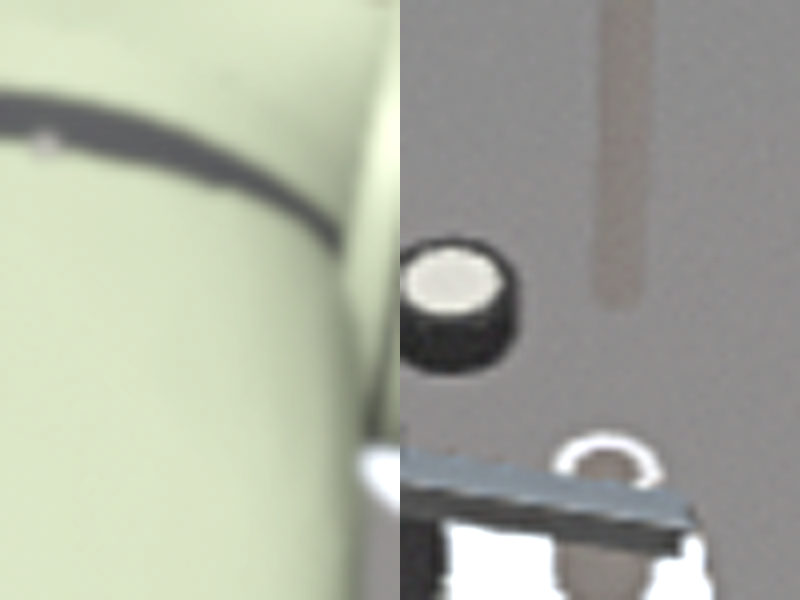

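Run:
```python
from h import *
import pickle
T,S=pickle.load(open("d1.pkl","rb"));tcp=np.array([579.7,-34.3,222.4]);th=np.linspace(0,2*np.pi,60)
def circ(c,x,y,z,r): return proj(c,np.c_[x+r*np.cos(th),y+r*np.sin(th),0*th+z])
f=lambda q:((q-[260,195]+.5)*8-.5)
for nm,q in(("rod low",circ(S,tcp[0],tcp[1],tcp[2]-96,7)),("cup",circ(S,*CUP,57,15.5)),("cup in",circ(S,*CUP,57,10))):
    q=f(q);print(nm,"x",400+q[:,0].min(),400+q[:,0].max(),"y",q[:,1].min(),q[:,1].max())
for z in(126,150,180): print(z,f(proj(S,[tcp[0],tcp[1],z]))+[400,0])
im=S[0].astype(float).mean(2)
for v in (200,210,220,228): # rod edges per row
    row=im[v,275:297]; print(v,row.round().astype(int))
print("cup col",im[244:262,285].round().astype(int), "cup row250",im[250,275:297].round().astype(int))
```

```text
rod low x 593.9337679504906 644.6850319846362 y 275.3614298029745 309.834748033865
cup x 556.6017758206804 664.6471162013631 y 430.959444262787 507.93816166343004
cup in x 575.7771740198368 645.4771315329531 y 444.3942707476499 494.0552316963244
126 [[619.27567582 293.58749858]]
150 [[621.13573357 228.70939342]]
180 [[623.53529071 145.01375504]]
200 [96 97 98 98 97 97 96 99 97 94 86 87 88 90 91 88 91 98 98 97 97 97]
210 [97 97 97 98 98 97 97 99 99 94 86 87 88 90 90 90 92 96 97 98 96 96]
220 [97 97 96 97 97 98 98 96 97 91 88 88 88 90 90 92 98 99 98 98 99 97]
228 [97 98 98 98 97 98 98 97 94 91 90 89 90 89 90 92 97 99 98 97 99 99]
cup col [ 97  98  97  95 101 156 182  91  85  90  92  99  97  99 102  78  52  52] cup row250 [ 97  97  96  96  96 115 159 185 187 185 182 183 185 180 155 119  96  94
  96  98  99  98]
```

The scene crop shows the rod's lower end at (618,297) and the cup ring centre at (608,469). Both are within 1 mm of prediction, so I'll correct 1 mm and lower.

Emit:
send_rows(
  motion=[
    {"tx": -0.0014,"ty": 0.002,"tz": 0.02,"rx": 0,"ry": 0,"rz": 0,"gripper": 1},
    {"tx": 0,"ty": 0,"tz": 0.035,"rx": 0,"ry": 0,"rz": 0,"gripper": 1},
    {"tx": 0,"ty": 0,"tz": 0.035,"rx": 0,"ry": 0,"rz": 0,"gripper": 1},
    {"tx": 0,"ty": 0,"tz": 0.032,"rx": 0,"ry": 0,"rz": 0,"gripper": 1},
    {"tx": 0,"ty": 0,"tz": 0,"rx": 0,"ry": 0,"rz": 0,"gripper": 1},
    {"tx": 0,"ty": 0,"tz": 0.014,"rx": 0,"ry": 0,"rz": 0,"gripper": 1},
    {"tx": 0,"ty": 0,"tz": 0.014,"rx": 0,"ry": 0,"rz": 0,"gripper": 1},
    {"tx": 0,"ty": 0,"tz": 0,"rx": 0,"ry": 0,"rz": 0,"gripper": 1},
    {"tx": 0,"ty": 0,"tz": 0,"rx": 0,"ry": 0,"rz": 0,"gripper": 1},
  ],
)

```text
time_s: 10.05
ee_pos: [578.9, -36.4, 148.1]
ee_rot: [-180.0, -0.1, 17.3]
force: [-0.4, -0.1, -1.7]
gripper_width: 12.7
gripper_force: 40.0
```

Run:
```python
from h import *
s=env.state();print(s["time_s"],s["force"].round(1),s["torque"].round(2),s["ee_pos"].round(1),s["ee_rot"].round(2))
delta([*CUP,113],down(YR))
```

```text
10.05 [-0.4 -0.1 -1.7] [-0.03 -0.03 -0.01] [578.9 -36.4 148.1] [-1.7995e+02 -6.0000e-02  1.7310e+01]
t units [ 0.0013 -0.0016  0.0702] mm [ 0.7 -0.8 35.1] rows>= 0.5850564673294467 | r units [-0.0017 -0.0021  0.0003] rows>= 0.00807276548304817
```

Emit:
send_rows(
  motion=[
    {"tx": 0.0013,"ty": -0.0016,"tz": 0.01,"rx": 0,"ry": 0,"rz": 0,"gripper": 1},
    {"tx": 0,"ty": 0,"tz": 0.014,"rx": 0,"ry": 0,"rz": 0,"gripper": 1},
    {"tx": 0,"ty": 0,"tz": 0.014,"rx": 0,"ry": 0,"rz": 0,"gripper": 1},
    {"tx": 0,"ty": 0,"tz": 0.014,"rx": 0,"ry": 0,"rz": 0,"gripper": 1},
    {"tx": 0,"ty": 0,"tz": 0.012,"rx": 0,"ry": 0,"rz": 0,"gripper": 1},
    {"tx": 0,"ty": 0,"tz": 0,"rx": 0,"ry": 0,"rz": 0,"gripper": 1},
    {"tx": 0,"ty": 0,"tz": 0,"rx": 0,"ry": 0,"rz": 0,"gripper": 1},
  ],
)

```text
time_s: 10.92
ee_pos: [579.3, -35.4, 116.0]
ee_rot: [-179.9, -0.1, 17.3]
force: [-0.4, 0.3, -1.5]
gripper_width: 12.5
gripper_force: 40.0
```

Run:
```python
from h import *
s=env.state();print(s["time_s"],s["force"].round(1),s["torque"].round(2),s["ee_pos"].round(1),s["ee_rot"].round(2))
delta([*CUP,113],down(YR))
```

```text
10.925 [-0.4  0.3 -1.5] [ 0.04 -0.   -0.02] [579.3 -35.4 116. ] [-1.7995e+02 -6.0000e-02  1.7310e+01]
t units [-0.      0.      0.0061] mm [-0.  0.  3.] rows>= 0.05061134383981676 | r units [-0.0017 -0.002   0.0005] rows>= 0.008135012881476668
```

Emit:
send_rows(
  motion=[
    {"tx": 0,"ty": 0,"tz": 0.003,"rx": 0,"ry": 0,"rz": 0,"gripper": 1},
    {"tx": 0,"ty": 0,"tz": 0.003,"rx": 0,"ry": 0,"rz": 0,"gripper": 1},
    {"tx": 0,"ty": 0,"tz": 0,"rx": 0,"ry": 0,"rz": 0,"gripper": 1},
    {"tx": 0,"ty": 0,"tz": 0,"rx": 0,"ry": 0,"rz": 0,"gripper": 1},
  ],
)

```text
time_s: 11.42
ee_pos: [579.3, -35.4, 113.2]
ee_rot: [-180.0, -0.1, 17.3]
force: [0.1, 0.2, 0.3]
gripper_width: 12.6
gripper_force: 40.0
```

Run:
```python
from h import *
s=env.state();print(s["time_s"],s["force"].round(1),s["torque"].round(2),s["ee_pos"].round(1))
```

```text
11.425 [0.1 0.2 0.3] [ 0.01  0.04 -0.02] [579.3 -35.4 113.2]
```

Emit:
send_rows(
  motion=[
    {"tx": 0,"ty": 0,"tz": 0.001,"rx": 0,"ry": 0,"rz": 0,"gripper": 1},
    {"tx": 0,"ty": 0,"tz": 0,"rx": 0,"ry": 0,"rz": 0,"gripper": 0.1},
    {"tx": 0,"ty": 0,"tz": 0,"rx": 0,"ry": 0,"rz": 0,"gripper": 0.1},
    {"tx": 0,"ty": 0,"tz": 0,"rx": 0,"ry": 0,"rz": 0,"gripper": 0.1},
    {"tx": 0,"ty": 0,"tz": 0,"rx": 0,"ry": 0,"rz": 0,"gripper": 0.1},
    {"tx": 0,"ty": 0,"tz": -0.02,"rx": 0,"ry": 0,"rz": 0,"gripper": 0.1},
    {"tx": 0,"ty": 0,"tz": -0.04,"rx": 0,"ry": 0,"rz": 0,"gripper": 0.1},
    {"tx": 0,"ty": 0,"tz": -0.06,"rx": 0,"ry": 0,"rz": 0,"gripper": 0.1},
    {"tx": 0,"ty": 0,"tz": -0.08,"rx": 0,"ry": 0,"rz": 0,"gripper": 0.1},
    {"tx": 0,"ty": 0,"tz": -0.06,"rx": 0,"ry": 0,"rz": 0,"gripper": -1},
    {"tx": 0,"ty": 0,"tz": 0,"rx": 0,"ry": 0,"rz": 0,"gripper": -1},
  ],
)

```text
time_s: 12.8
ee_pos: [580.7, -35.6, 245.7]
ee_rot: [179.9, -0.4, 17.3]
force: [0.6, -1.5, 0.5]
gripper_width: 58.1
gripper_force: 0.0
```

Run:
```python
from h import *
import pickle
s=env.state();print(s["time_s"],s["force"].round(1),s["ee_pos"].round(1),s["gripper_width"])
delta([*JAR,220],down(-52))
S=grab("scene"); pickle.dump(S,open("d2.pkl","wb"))
print("rod top pred",proj(S,[*CUP,167]),"home->",proj(S,[*CUP,57]))
cv2.imwrite("pics/rodin.png",cv2.convertScaleAbs(cv2.resize(S[0][170:290,210:330,::-1],(600,600),interpolation=cv2.INTER_CUBIC),alpha=1.3,beta=15))
```

```text
12.8 [ 0.6 -1.5  0.5] [580.7 -35.6 245.7] 58.10509294662202
t units [-0.0111  0.1884  0.0516] mm [-5.5 94.2 25.8] rows>= 1.6303389516924758 | r units [-0.0056 -0.0133  2.3105] rows>= 6.9316886861722065
rod top pred [[286.89660226 217.08896037]] home-> [[285.89068835 253.19627789]]
```

View pics/rodin.png

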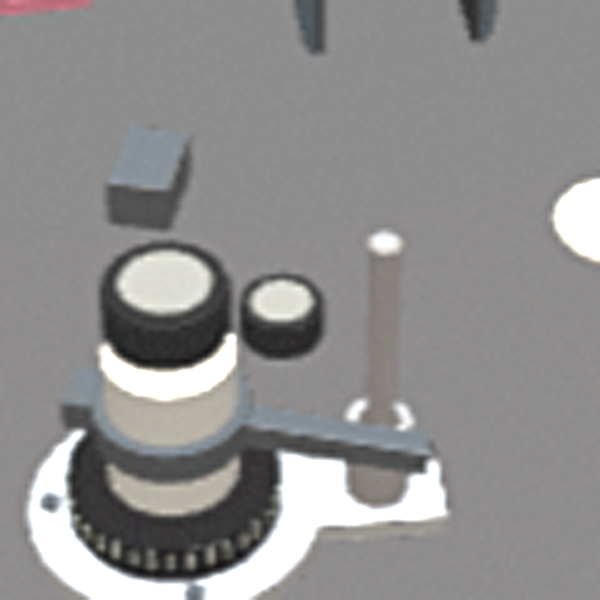

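The rod stands upright and home: its top is at (384,241) in the crop, i.e. (286.4,217.8), against a prediction of (286.9,217.1). Next is the cap.

Emit:
send_rows(
  motion=[
    {"tx": -0.0037,"ty": 0.063,"tz": 0,"rx": 0,"ry": 0,"rz": 0,"gripper": -1},
    {"tx": -0.0037,"ty": 0.063,"tz": 0,"rx": 0,"ry": 0,"rz": 0,"gripper": -1},
    {"tx": -0.0037,"ty": 0.063,"tz": 0,"rx": 0,"ry": 0,"rz": 0,"gripper": -1},
    {"tx": 0,"ty": 0,"tz": 0,"rx": 0,"ry": 0,"rz": 0.33,"gripper": -1},
    {"tx": 0,"ty": 0,"tz": 0,"rx": 0,"ry": 0,"rz": 0.33,"gripper": -1},
    {"tx": 0,"ty": 0,"tz": 0,"rx": 0,"ry": 0,"rz": 0.33,"gripper": -1},
    {"tx": 0,"ty": 0,"tz": 0,"rx": 0,"ry": 0,"rz": 0.33,"gripper": -1},
    {"tx": 0,"ty": 0,"tz": 0,"rx": 0,"ry": 0,"rz": 0.33,"gripper": -1},
    {"tx": 0,"ty": 0,"tz": 0,"rx": 0,"ry": 0,"rz": 0.33,"gripper": -1},
    {"tx": 0,"ty": 0,"tz": 0,"rx": 0,"ry": 0,"rz": 0.33,"gripper": -1},
    {"tx": 0,"ty": 0,"tz": 0,"rx": 0,"ry": 0,"rz": 0,"gripper": -1},
    {"tx": 0,"ty": 0,"tz": 0,"rx": 0,"ry": 0,"rz": 0,"gripper": -1},
  ],
)

```text
time_s: 14.35
ee_pos: [601.4, -127.3, 241.3]
ee_rot: [180.0, 0.1, -51.8]
force: [-0.2, -0.4, 0.2]
gripper_width: 91.1
gripper_force: 0.0
```

Run:
```python
from h import *
s=env.state();print(s["time_s"],s["force"].round(1),s["ee_pos"].round(1),s["ee_rot"].round(2),s["gripper_width"],s["qpos"].round(1))
delta([*JAR,120.5],down(-52))
```

```text
14.35 [-0.2 -0.4  0.2] [ 601.4 -127.3  241.3] [ 1.7999e+02  1.2000e-01 -5.1850e+01] 91.14242799029616 [-1.310e+01  2.030e+01  7.730e+01  1.000e-01  8.250e+01  1.288e+02]
t units [ 0.0031 -0.0035  0.2416] mm [  1.5  -1.8 120.8] rows>= 2.0139635241777567 | r units [0.0002 0.0041 0.005 ] rows>= 0.019505060791177663
```

Emit:
send_rows(
  motion=[
    {"tx": 0.0031,"ty": -0.0035,"tz": 0.03,"rx": 0,"ry": 0,"rz": 0,"gripper": -1},
    {"tx": 0,"ty": 0,"tz": 0.05,"rx": 0,"ry": 0,"rz": 0,"gripper": -1},
    {"tx": 0,"ty": 0,"tz": 0.05,"rx": 0,"ry": 0,"rz": 0,"gripper": -1},
    {"tx": 0,"ty": 0,"tz": 0.05,"rx": 0,"ry": 0,"rz": 0,"gripper": -1},
    {"tx": 0,"ty": 0,"tz": 0.03,"rx": 0,"ry": 0,"rz": 0,"gripper": -1},
    {"tx": 0,"ty": 0,"tz": 0.02,"rx": 0,"ry": 0,"rz": 0,"gripper": -1},
    {"tx": 0,"ty": 0,"tz": 0.01,"rx": 0,"ry": 0,"rz": 0,"gripper": -1},
    {"tx": 0,"ty": 0,"tz": 0,"rx": 0,"ry": 0,"rz": 0,"gripper": -1},
    {"tx": 0,"ty": 0,"tz": 0,"rx": 0,"ry": 0,"rz": 0,"gripper": -1},
    {"tx": 0,"ty": 0,"tz": 0,"rx": 0,"ry": 0,"rz": 0,"gripper": -1},
  ],
)

```text
time_s: 15.6
ee_pos: [604.6, -127.4, 122.9]
ee_rot: [-179.9, -0.0, -52.0]
force: [-0.1, 0.6, 0.5]
gripper_width: 91.1
gripper_force: 0.0
```

Run:
```python
from h import *
s=env.state();print(s["time_s"],s["force"].round(1),s["ee_pos"].round(1),s["ee_rot"].round(2),s["gripper_width"])
delta([*JAR,120.5],down(-52))
```

```text
15.6 [-0.1  0.6  0.5] [ 604.6 -127.4  122.9] [-1.799e+02 -1.000e-02 -5.198e+01] 91.12751326867067
t units [-0.0016  0.0013  0.0048] mm [-0.8  0.6  2.4] rows>= 0.04323219155911595 | r units [-0.0033 -0.0003  0.0006] rows>= 0.010134093332824338
```

Emit:
send_rows(
  motion=[
    {"tx": -0.0016,"ty": 0.0013,"tz": 0.0046,"rx": 0,"ry": 0,"rz": 0,"gripper": -1},
    {"tx": 0,"ty": 0,"tz": 0,"rx": 0,"ry": 0,"rz": 0,"gripper": 1},
    {"tx": 0,"ty": 0,"tz": 0,"rx": 0,"ry": 0,"rz": 0,"gripper": 1},
    {"tx": 0,"ty": 0,"tz": 0,"rx": 0,"ry": 0,"rz": 0,"gripper": 1},
    {"tx": 0,"ty": 0,"tz": 0,"rx": 0,"ry": 0,"rz": 0,"gripper": 1},
    {"tx": 0,"ty": 0,"tz": 0,"rx": 0,"ry": 0,"rz": 0,"gripper": 1},
    {"tx": 0,"ty": 0,"tz": 0,"rx": 0,"ry": 0,"rz": 0,"gripper": 1},
    {"tx": 0,"ty": 0,"tz": 0,"rx": 0,"ry": 0,"rz": 0,"gripper": 1},
  ],
  grip_force=50,
)

```text
time_s: 16.6
ee_pos: [603.2, -127.2, 119.9]
ee_rot: [-179.9, 0.0, -52.0]
force: [0.5, 0.2, -0.1]
gripper_width: 23.8
gripper_force: 0.0
```

Run:
```python
from h import *
s=env.state();print(s["time_s"],s["force"].round(1),s["torque"].round(2),s["ee_pos"].round(1),s["ee_rot"].round(2),s["gripper_width"],s["gripper_force"])
```

```text
16.6 [ 0.5  0.2 -0.1] [ 0.12  0.06 -0.01] [ 603.2 -127.2  119.9] [-1.7994e+02  4.0000e-02 -5.1990e+01] 23.77359623333836 0.0
```

Run:
```python
from h import *
import pickle
S=grab("scene");T=grab("top"); s=env.state(); print(s["gripper_width"],s["gripper_force"],s["ee_pos"])
print(proj(S,s["ee_pos"]),proj(S,[*JAR,150]))
a=[cv2.resize(c[0][v:v+150,u:u+100,::-1],(400,600),interpolation=cv2.INTER_CUBIC) for c,u,v in((T,270,100),(S,200,150))]
cv2.imwrite("pics/cap.png",cv2.convertScaleAbs(np.hstack(a),alpha=1.3,beta=15))
```

```text
15.886990251054334 0.0 [ 603.20206499 -127.13657335  119.95438027]
[[243.56683838 235.44037832]] [[243.02574626 225.40733024]]
```

View pics/cap.png

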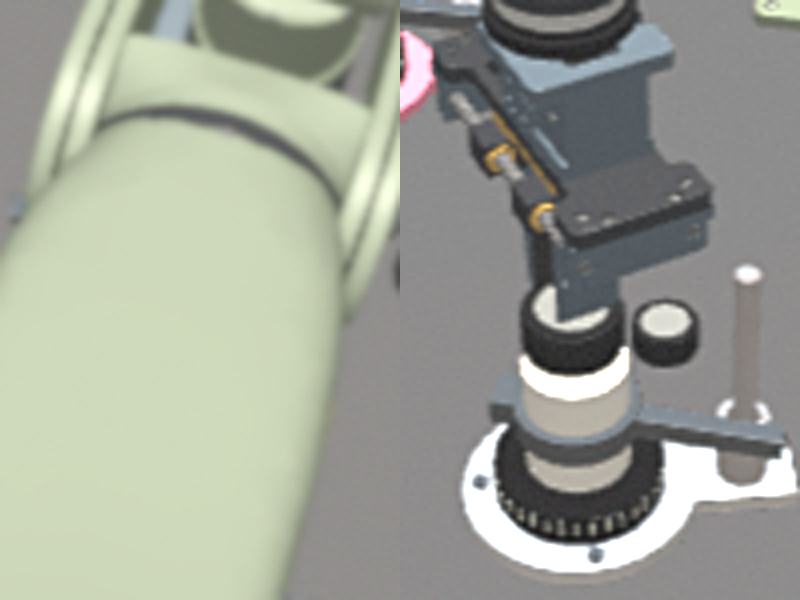

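Run:
```python
from h import *
import pickle
S=pickle.load(open("d2.pkl","rb"))
# earlier picture (1): fingers at TCP z 245.7 yaw 17.3 width 58
y=down(17.3).apply([0,1,0])
for z in(245.7,265,280):print(z,[((proj(S,np.array([580.7,-35.6,z])+k*y*36)-[210,170]+.5)*5-.5).round() for k in(1,-1)])
y=down(-52).apply([0,1,0])
for z in(120,130,140,150,160):print(z,((proj(S,np.array([603.2,-127.2,z])-y*15)-[200,150]+.5)*4-.5+[400,0]).round(), ((proj(S,np.array([603.2,-127.2,z])-y*40)-[200,150]+.5)*4-.5+[400,0]).round())
s=env.state();print(s["gripper_width"],s["gripper_force"],s["time_s"])
```

```text
245.7 [array([[302., 102.]]), array([[476.,  89.]])]
265 [array([[302.,  64.]]), array([[478.,  51.]])]
280 [array([[302.,  34.]]), array([[479.,  21.]])]
120 [[588. 360.]] [[608. 388.]]
130 [[587. 346.]] [[607. 375.]]
140 [[586. 333.]] [[607. 361.]]
150 [[586. 319.]] [[607. 348.]]
160 [[585. 305.]] [[606. 334.]]
15.886990251054334 0.0 16.7
```

Run:
```python
from h import *
import pickle
S=pickle.load(open("d0.pkl","rb"))["scene"]
y=down(16.4).apply([0,1,0])
for z in(155,175,195,205,215):print(z,[((proj(S,np.array([162,-551.5,z])+k*y*50)+.5)/.7-.5).round() for k in(1,-1)])
```

```text
155 [array([[165., 154.]]), array([[215., 151.]])]
175 [array([[163., 145.]]), array([[214., 142.]])]
195 [array([[161., 136.]]), array([[212., 133.]])]
205 [array([[160., 131.]]), array([[211., 129.]])]
215 [array([[159., 127.]]), array([[211., 124.]])]
```

The crop shows the fingertips at (585,315), which is above the cap at z≈150. All three pictures agree that the real fingertips sit about 29 mm behind the reported TCP. I'll reopen and go about 29 mm lower.

Emit:
send_rows(
  motion=[
    {"tx": 0,"ty": 0,"tz": -0.02,"rx": 0,"ry": 0,"rz": 0,"gripper": -1},
    {"tx": 0,"ty": 0,"tz": 0,"rx": 0,"ry": 0,"rz": 0,"gripper": -1},
    {"tx": 0,"ty": 0,"tz": 0,"rx": 0,"ry": 0,"rz": 0,"gripper": -1},
    {"tx": 0,"ty": 0,"tz": 0,"rx": 0,"ry": 0,"rz": 0,"gripper": -1},
    {"tx": 0,"ty": 0,"tz": 0,"rx": 0,"ry": 0,"rz": 0,"gripper": -1},
    {"tx": 0,"ty": 0,"tz": 0,"rx": 0,"ry": 0,"rz": 0,"gripper": -1},
    {"tx": 0,"ty": 0,"tz": 0,"rx": 0,"ry": 0,"rz": 0,"gripper": -1},
    {"tx": 0,"ty": 0,"tz": 0,"rx": 0,"ry": 0,"rz": 0,"gripper": -1},
    {"tx": 0,"ty": 0,"tz": 0,"rx": 0,"ry": 0,"rz": 0,"gripper": -1},
  ],
)

```text
time_s: 17.82
ee_pos: [603.2, -127.2, 129.9]
ee_rot: [-179.9, 0.0, -52.0]
force: [-0.3, -0.2, -0.6]
gripper_width: 91.3
gripper_force: 0.0
```

Run:
```python
from h import *
S=grab("scene");T=grab("top");s=env.state();print(env.grasp_offset,s["time_s"],s["gripper_width"],s["force"].round(1))
delta([*JAR,91],down(-52))
y=down(-52).apply([0,1,0])
for z in(150,155,160,165):print(z,[((proj(S,s["ee_pos"]*[1,1,0]+[0,0,z]+k*y*50)-[200,150]+.5)*6-.5).round() for k in(1,-1)])
cv2.imwrite("pics/cap2.png",cv2.convertScaleAbs(cv2.resize(S[0][150:250,200:300,::-1],(600,600),interpolation=cv2.INTER_CUBIC),alpha=1.3,beta=15))
```

```text
18.8 17.925 91.21465735893038 [-0.2 -0.  -0.8]
t units [ 0.0006 -0.0005  0.0779] mm [ 0.3 -0.2 38.9] rows>= 0.6491165476103888 | r units [-0.0019  0.0014  0.0005] rows>= 0.007330614935675404
150 [array([[203., 374.]]), array([[323., 539.]])]
155 [array([[202., 364.]]), array([[323., 529.]])]
160 [array([[201., 354.]]), array([[322., 518.]])]
165 [array([[201., 343.]]), array([[322., 508.]])]
```

View pics/cap2.png

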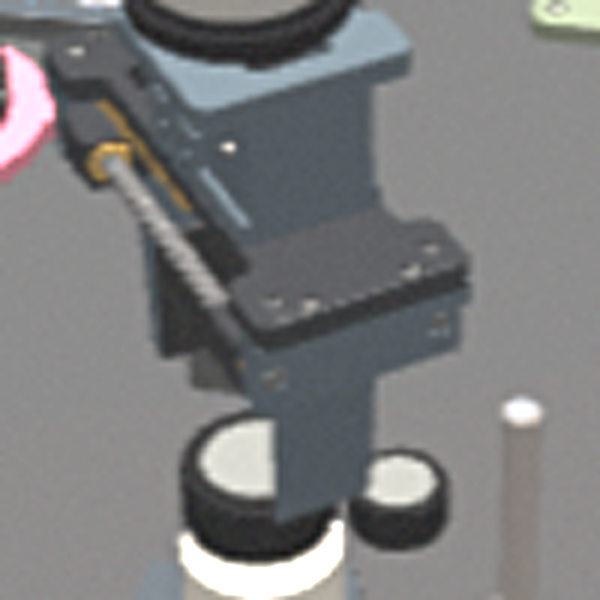

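The near fingertip is at (322,505) and the far pad tip at (215,390). Both are still above or beside the cap's top, so I'll descend about 42 mm and check the closed width (56 = cap, 60 = jar body).

Emit:
send_rows(
  motion=[
    {"tx": 0.0006,"ty": -0.0005,"tz": 0.02,"rx": 0,"ry": 0,"rz": 0,"gripper": -1},
    {"tx": 0,"ty": 0,"tz": 0.03,"rx": 0,"ry": 0,"rz": 0,"gripper": -1},
    {"tx": 0,"ty": 0,"tz": 0.02,"rx": 0,"ry": 0,"rz": 0,"gripper": -1},
    {"tx": 0,"ty": 0,"tz": 0.013,"rx": 0,"ry": 0,"rz": 0,"gripper": -1},
    {"tx": 0,"ty": 0,"tz": 0,"rx": 0,"ry": 0,"rz": 0,"gripper": 1},
    {"tx": 0,"ty": 0,"tz": 0,"rx": 0,"ry": 0,"rz": 0,"gripper": 1},
    {"tx": 0,"ty": 0,"tz": 0,"rx": 0,"ry": 0,"rz": 0,"gripper": 1},
    {"tx": 0,"ty": 0,"tz": 0,"rx": 0,"ry": 0,"rz": 0,"gripper": 1},
    {"tx": 0,"ty": 0,"tz": 0,"rx": 0,"ry": 0,"rz": 0,"gripper": 1},
  ],
  grip_force=20,
)

```text
time_s: 19.05
ee_pos: [603.6, -127.4, 88.8]
ee_rot: [-179.9, 0.0, -52.0]
force: [-1.6, -0.7, 1.9]
gripper_width: 55.7
gripper_force: 20.0
```

Run:
```python
from h import *
s=env.state();print(s["time_s"],s["force"].round(1),s["torque"].round(2),s["ee_pos"].round(1),s["ee_rot"].round(2),s["gripper_width"],s["gripper_force"])
```

```text
19.05 [-1.6 -0.7  1.9] [-0.01  0.13 -0.01] [ 603.6 -127.4   88.8] [-1.7994e+02  1.0000e-02 -5.1980e+01] 55.73428845372732 20.0004242034629
```

Width 55.7 mm: the cap is held. Grip harder and unscrew.

Emit:
send_rows(
  motion=[
    {"tx": 0,"ty": 0,"tz": 0,"rx": 0,"ry": 0,"rz": 0,"gripper": 1},
    {"tx": 0,"ty": 0,"tz": 0,"rx": 0,"ry": 0,"rz": -0.1,"gripper": 1},
    {"tx": 0,"ty": 0,"tz": 0,"rx": 0,"ry": 0,"rz": -0.2,"gripper": 1},
    {"tx": 0,"ty": 0,"tz": 0,"rx": 0,"ry": 0,"rz": -0.2,"gripper": 1},
    {"tx": 0,"ty": 0,"tz": 0,"rx": 0,"ry": 0,"rz": -0.2,"gripper": 1},
    {"tx": 0,"ty": 0,"tz": -0.0003,"rx": 0,"ry": 0,"rz": -0.2,"gripper": 1},
    {"tx": 0,"ty": 0,"tz": -0.0003,"rx": 0,"ry": 0,"rz": -0.2,"gripper": 1},
    {"tx": 0,"ty": 0,"tz": -0.0003,"rx": 0,"ry": 0,"rz": -0.2,"gripper": 1},
    {"tx": 0,"ty": 0,"tz": 0,"rx": 0,"ry": 0,"rz": 0,"gripper": 1},
  ],
  grip_force=50,
)

```text
time_s: 20.18
ee_pos: [604.7, -127.3, 89.5]
ee_rot: [-179.9, -0.1, -13.1]
force: [1.0, -0.6, 2.2]
gripper_width: 55.4
gripper_force: 50.0
```

```bash
cat > st.py <<'E'
from h import *
s=env.state();print(s["time_s"],"F",s["force"].round(1),"M",s["torque"].round(2),s["ee_pos"].round(1),s["ee_rot"].round(2),s["gripper_width"].round(1),s["gripper_force"].round(1),s["qpos"].round(1))
E
python3 st.py
```

```text
Traceback (most recent call last):
  File "st.py", line 2, in <module>
    s=env.state();print(s["time_s"],"F",s["force"].round(1),"M",s["torque"].round(2),s["ee_pos"].round(1),s["ee_rot"].round(2),s["gripper_width"].round(1),s["gripper_force"].round(1),s["qpos"].round(1))
                                                                                                                               ^^^^^^^^^^^^^^^^^^^^^^^^
AttributeError: 'float' object has no attribute 'round'
```

Emit:
send_rows(
  motion=[
    {"tx": 0,"ty": 0,"tz": -0.0003,"rx": 0,"ry": 0,"rz": -0.2,"gripper": 1},
    {"tx": 0,"ty": 0,"tz": -0.0003,"rx": 0,"ry": 0,"rz": -0.2,"gripper": 1},
    {"tx": 0,"ty": 0,"tz": -0.0003,"rx": 0,"ry": 0,"rz": -0.2,"gripper": 1},
    {"tx": 0,"ty": 0,"tz": -0.0003,"rx": 0,"ry": 0,"rz": -0.2,"gripper": 1},
    {"tx": 0,"ty": 0,"tz": -0.0003,"rx": 0,"ry": 0,"rz": -0.2,"gripper": 1},
    {"tx": 0,"ty": 0,"tz": -0.0003,"rx": 0,"ry": 0,"rz": -0.2,"gripper": 1},
    {"tx": 0,"ty": 0,"tz": -0.0003,"rx": 0,"ry": 0,"rz": -0.2,"gripper": 1},
    {"tx": 0,"ty": 0,"tz": -0.0003,"rx": 0,"ry": 0,"rz": -0.2,"gripper": 1},
    {"tx": 0,"ty": 0,"tz": 0,"rx": 0,"ry": 0,"rz": 0,"gripper": 1},
  ],
)

```text
time_s: 21.3
ee_pos: [603.7, -127.3, 90.6]
ee_rot: [-180.0, -0.1, 34.9]
force: [-0.6, -0.3, 5.0]
gripper_width: 55.0
gripper_force: 50.0
```

```bash
sed -i 's/s\["gripper_width"\].round(1),s\["gripper_force"\].round(1)/s["gripper_width"],s["gripper_force"]/' st.py; python3 st.py
python3 - <<'E'
from h import *
S=grab("scene")
print("rod top",proj(S,[*CUP,167]))
cv2.imwrite("pics/unscrew.png",cv2.convertScaleAbs(cv2.resize(S[0][180:300,200:320,::-1],(600,600),interpolation=cv2.INTER_CUBIC),alpha=1.3,beta=15))
E
```

```text
21.3 F [-0.6 -0.3  5. ] M [-0.19  0.12  0.01] [ 603.7 -127.3   90.6] [-1.7998e+02 -7.0000e-02  3.4870e+01] 54.97404946858606 50.00218975357711 [-13.   25.6  91.1   0.1  63.3  42.1]
rod top [[286.89660226 217.08896037]]
```

View pics/unscrew.png

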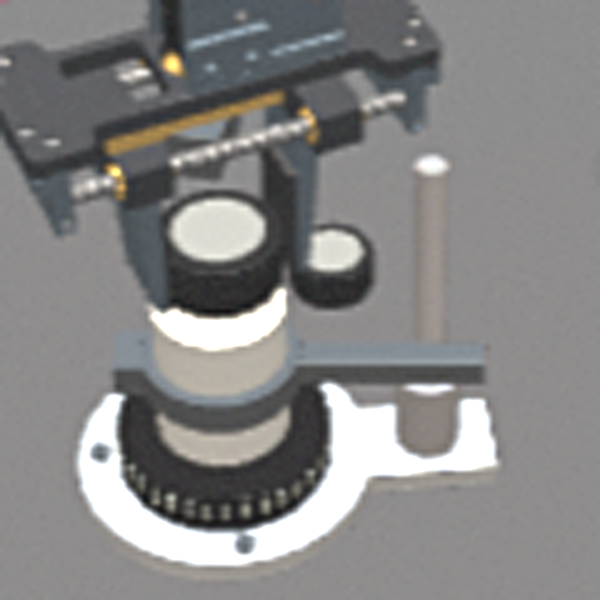

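The picture shows the arm swung against the rod, which is upright with its top at (431,163), and the cap gripped squarely. I'll turn the rest, about 42°.

Emit:
send_rows(
  motion=[
    {"tx": 0,"ty": 0,"tz": -0.0003,"rx": 0,"ry": 0,"rz": -0.2,"gripper": 1},
    {"tx": 0,"ty": 0,"tz": -0.0003,"rx": 0,"ry": 0,"rz": -0.2,"gripper": 1},
    {"tx": 0,"ty": 0,"tz": -0.0003,"rx": 0,"ry": 0,"rz": -0.2,"gripper": 1},
    {"tx": 0,"ty": 0,"tz": -0.0003,"rx": 0,"ry": 0,"rz": -0.2,"gripper": 1},
    {"tx": 0,"ty": 0,"tz": 0,"rx": 0,"ry": 0,"rz": -0.2,"gripper": 1},
    {"tx": 0,"ty": 0,"tz": 0,"rx": 0,"ry": 0,"rz": -0.2,"gripper": 1},
    {"tx": 0,"ty": 0,"tz": 0,"rx": 0,"ry": 0,"rz": -0.15,"gripper": 1},
  ],
)

```text
time_s: 22.22
ee_pos: [604.4, -127.7, 92.8]
ee_rot: [179.8, -0.0, 75.5]
force: [-2.0, -1.4, 12.8]
gripper_width: 55.1
gripper_force: 50.0
```

```bash
python3 st.py
```

```text
22.225 F [-2.  -1.4 12.8] M [-0.23  0.34 -0.04] [ 604.4 -127.7   92.8] [ 1.7983e+02 -5.0000e-02  7.5520e+01] 55.097580509662855 50.00382196158171 [-13.   25.4  90.9   0.1  63.4   1.4]
```

Fz ≈ 13 N means the spring load is now on the gripper, so the threads have let go. Lift straight up.

Emit:
send_rows(
  motion=[
    {"tx": 0,"ty": 0,"tz": 0,"rx": 0,"ry": 0,"rz": -0.08,"gripper": 1},
    {"tx": 0,"ty": 0,"tz": 0,"rx": 0,"ry": 0,"rz": 0,"gripper": 1},
    {"tx": 0,"ty": 0,"tz": -0.006,"rx": 0,"ry": 0,"rz": 0,"gripper": 1},
    {"tx": 0,"ty": 0,"tz": -0.01,"rx": 0,"ry": 0,"rz": 0,"gripper": 1},
    {"tx": 0,"ty": 0,"tz": -0.01,"rx": 0,"ry": 0,"rz": 0,"gripper": 1},
    {"tx": 0,"ty": 0,"tz": 0,"rx": 0,"ry": 0,"rz": 0,"gripper": 1},
  ],
)

```text
time_s: 22.98
ee_pos: [603.5, -126.7, 103.8]
ee_rot: [-180.0, -0.1, 77.9]
force: [0.1, -1.2, -0.8]
gripper_width: 55.4
gripper_force: 50.0
```

```bash
python3 st.py
```

```text
22.975 F [ 0.1 -1.2 -0.8] M [ 0.   -0.06  0.06] [ 603.5 -126.7  103.8] [-1.7997e+02 -1.2000e-01  7.7890e+01] 55.447578568077205 49.99962346628308 [-13.   24.9  90.1   0.1  65.   -0.9]
```

Emit:
send_rows(
  motion=[
    {"tx": 0,"ty": 0,"tz": -0.012,"rx": 0,"ry": 0,"rz": 0,"gripper": 1},
    {"tx": 0,"ty": 0,"tz": -0.016,"rx": 0,"ry": 0,"rz": 0,"gripper": 1},
    {"tx": 0,"ty": 0,"tz": -0.016,"rx": 0,"ry": 0,"rz": 0,"gripper": 1},
    {"tx": 0,"ty": 0,"tz": 0,"rx": 0,"ry": 0,"rz": 0,"gripper": 1},
    {"tx": 0,"ty": 0,"tz": 0,"rx": 0,"ry": 0,"rz": 0,"gripper": 1},
    {"tx": 0,"ty": 0,"tz": 0,"rx": 0,"ry": 0,"rz": 0,"gripper": 1},
    {"tx": 0,"ty": 0,"tz": 0,"rx": 0,"ry": 0,"rz": 0,"gripper": 1},
  ],
)

```text
time_s: 23.85
ee_pos: [603.4, -127.2, 125.4]
ee_rot: [-180.0, -0.1, 77.9]
force: [-0.0, -0.8, -1.1]
gripper_width: 55.3
gripper_force: 50.0
```

```bash
python3 st.py
python3 - <<'E'
from h import *
S=grab("scene")
print("cap top if +16",(proj(S,[*JAR,186])-[200,180]+.5)*5,"mouth",(proj(S,[*JAR,142])-[200,180]+.5)*5)
cv2.imwrite("pics/end.png",cv2.convertScaleAbs(cv2.resize(S[0][180:300,200:320,::-1],(600,600),interpolation=cv2.INTER_CUBIC),alpha=1.3,beta=15))
E
```

```text
23.85 F [-0.  -0.8 -1.1] M [-0.02 -0.1   0.04] [ 603.4 -127.2  125.4] [-1.7997e+02 -7.0000e-02  7.7910e+01] 55.28974789316574 49.99971343204379 [-13.   24.   88.3   0.1  67.7  -1. ]
cap top if +16 [[214.67822102 166.30838403]] mouth [[218.26753945 243.22605647]]
```

View pics/end.png

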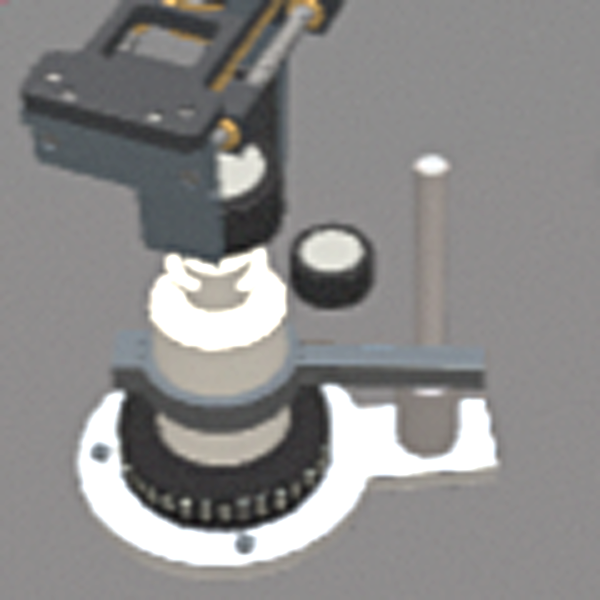

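The cap is off and level at about (240,200), clear of the open mouth at (215,265). The rod is upright at (431,163) with the arm against it. Handing in.

```bash
python3 -c "
from workcell import env
print(env.job_done())"
```

```text
the job is handed in; nothing more can be done
None
```

The job is handed in at about 24 s of the 58 s allowed, verdict not shown: by the last picture and readings, the rod stands upright and home in the cup with the jar's arm against it, and the cap is held level about 16 mm above the open mouth.

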